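Feed one ferrite core and nudge it into the rail guide

TASK

Press the feeder's plunger down fully, once, so that a single ferrite ring core comes out of the slot at its foot, and let the plunger come back up. Then gently nudge that core sideways along the bench with a fingertip until it lies wholly between the two low rails of the guide beside the feeder's outlet. Do not pinch or lift anything; the other two cores stay in the feeder, and the heat sink, tape roll and wire spool stay where they are.

Things in the scene. Friction and masses are not known exactly. Their poses are not given: they have to be found in the camera images.
- feeder: Fixed core feeder: grey box (x 20 to 84 mm, 50 wide, 44 high) with a foot 76 wide, 4 high (x 15 to 85), and in front an aluminium magazine (x -22.5 to 20, 50 wide, 46 high) holding a stack of 3 ring cores; no floor, the lowest lies on the bench. Origin on the bench under the magazine bore's centre; z up; -x points out of the 16 mm high outlet slot in the front face (x = -22.5 mm).
- plunger_top (a point): Centre of the flat top of the plunger's round black cap (32 mm diameter, 8 mm thick), 78 mm above the bench when up, on top of the grey box 45 mm behind the bore centre (feeder x = +45 mm, y = 0). Pressed straight down; moves with the plunger.
- plunger (a joint): Plunger travel in m: 0 up, 0.022 fully down at its stop. Spring return: 2.5 N at the top, 7 N fully down, plus damping 60 N per m/s, so press at about 30 mm/s. It drives an 8 mm high blade forward, 2.5 mm per mm, which pushes the lowest core out; on release the blade goes back and the next core drops. A second press feeds a second core.
- core_low: The lowest of three equal dark grey ferrite ring cores, the one fed out: 36 mm outside diameter, 14 mm high, about 50 g (35 to 70 g), loose. Origin at the centre of its underside, z up along its axis. A full press leaves it on the bench in front of the outlet, centre about 55 mm from the feeder's origin along feeder -x.
- guide: Fixed guide on the left or right of the outlet: two parallel aluminium rails, 70 mm long, 6 high, 6 wide, 60 mm clear gap, open at both ends; plain bench between them (a paper-thin grey sheet). Origin on the bench midway between the rails. They run along its y axis at x = +-33 mm, roughly parallel to the feeder's y axis, so one open end faces the outlet.
- core_mid: The middle core of the stack, same shape, origin at the centre of its underside. Drops to the bench inside the magazine after the press. It must stay in the feeder.
- core_top: The top core of the stack, same shape, origin at the centre of its underside. It must stay in the feeder.
- heat_sink: Bystander: loose finned aluminium heat sink, 30 x 40 x 22 mm, on the side of the outlet opposite to the guide. Origin at the centre of its underside.
- tape_roll: Bystander: loose roll of dark tape, 55 mm diameter, 19 mm high, lying flat beside the feeder. Origin at the centre of its underside.
- solder_spool: Bystander: loose white wire spool, 54 mm diameter, 42 mm high, standing behind the feeder. Origin at the centre of its underside.

How it is judged:
By the outcome, as a careful person would: the job done as asked, in the order asked, and still so for the second after the job is handed in, with the robot touching nothing.
It also fails if it takes over 51 s, if anything falls off the work surface, if the arm or the gripper's body presses on something with over 40 N, if the wrist force passes 120 N, or if a joint passes its speed limit or range.

ROBOT

A 6-joint arm with a two-finger parallel gripper is mounted at the origin on a cart in front of the work surface, level with it; the furniture and walls round the work are solid. World frame = base frame: x ahead of the robot, y to its left, z up, the work surface at z = 0. Lengths are in mm, angles in rad, forces in N, time in s.
With the tool pointing down it reaches from about 275 to 725 mm from the base axis. Payload 15.9 kg.
Tool frame: the origin (TCP) lies where the fingers leave the gripper's body, on its centre line; the fingertips stand ahead of it and the grasp point (between the pads) lies 54 mm ahead of it (env.tip_reach is the z of the fingertips in the tool frame, in mm); z points along the fingers, y is the line along which they close (so a half turn about z gives the same grasp; the last joint's range is limited). The gripper opens to 85 mm and grips with 20 to 120 N. Pads are 22 mm wide; open, the fingers measure 114 mm over their backs; the gripper's body (76 mm by 85 mm) begins 54 mm behind the grasp point. The pads swing forward as they close: fully open they stand 13 mm farther back than shut.
Start: joints at [1.298, 0.213, -0.034, 1.323, 0, 1.571], TCP at [134.709, 481.497, 303.906] pointing down, gripper open.
Joint ranges: [-2.98, 2.98], [-0.74, 1.72], [-1.14, 1.35], [-2.1, 2.04], [-1.57, 1.44], [-3.14, 3.14]. Speed limits (rad/s): [1.89, 1.89, 2.39, 2.57, 3.14, 3.14].

INTERFACE

Orientations are given as a unit quaternion [x, y, z, w].
In Python, from plant import telemetry, eyes, workorder, env gives the robot as it stands.
- The arm moves only by the tool apply_moves, never from a script. Its argument "targets" is a list of rows, each an object of numbers: "dx", "dy", "dz": the shift along the tool's x, y, z in cm; "ax", "ay", "az": the turn, a rotation vector about the tool's x, y, z in degrees; "gripper": the finger opening in cm, from 0 to 8.54. A call has 1 to 5 rows; each row shifts and turns the commanded pose from where the row before left it, along the tool's axes as they then stand; what a row does not reach is not made up. A row lasts 1/10 s, in which the tool goes at most 50 mm and 8.59 degrees, less where a joint would pass 70% of its speed; a pose out of reach is approached as far as the arm can. A call with a gripper value outside its range is refused whole. The fingers move at their own pace and stop on an object; "squeeze" is the grip in N (left out, the last holds). Time passes only in rows, so rows that do not move let the fingers close. It gives the time, the measured TCP pose, the force, the opening and the grip force at its end, in the units of the state.
- telemetry.get_obs(): the state, without advancing time (a new reading comes with each control period).
- eyes.get_image(name): name is "scene" or "top" or "wrist"; returns a dict with "img" (400x640x3 uint8, red, green, blue), "depth" (400x640 float32, mm along the optical axis (not along the pixel's ray), 0 where there is no reading), "fovy" (degrees; the focal length in pixels is half the picture's height over the tangent of half this angle, whatever the lens; pixels are square), "cx", "cy" (the principal point, pixels), "rvec" (rotation vector, rad) and "tvec" (3), from world to camera coordinates, as OpenCV has them. Camera axes: x right, y down, z forward; pixel columns grow to the right and rows downward; lengths in mm; the calibration is good to about 2 mm. A picture is of the moment at which its call begins.
- workorder.finish_job(): hands the job in; it is judged then, once.
Trained networks look in a picture, given as the dict that the camera call returned (one of the last four; its "shot" number tells which), for a name from the list of things; names that differ only in an ending like _2 or _b are one class to them, and where a whole thing is asked for, a point or a joint stands for the part that bears it (a point fixed in the world has none). Each returns a list of dicts, best first, with "score" (0 to 1); they miss things now and then, are a little off and sometimes report something else, mostly with a low value. They report only what shows in the picture. A call takes as long as a camera call.
- eyes.masks_of(picture, target): "mask" (400x640 bool, what is visible of it) and "location" ([column, row] in pixels, amid what is visible of it).
The state is a dict: "time": time; "qpos": joint angles; "qvel": joint speeds; "joint_efforts": joint torques, N m; "tool_pos": TCP position; "eef_rot": TCP orientation; "force": force on the tool from outside, world axes, zero at the start; "wrist_torque": the same for the moment, N m; "opening": finger opening in mm; "grasp_force": force on a finger pad.
Only numpy, scipy, OpenCV 4.12 (cv2) and the standard library are available. Lean on these libraries where they do the work, as an engineer would, in place of code of your own. Each camera call takes 0.05 s, during which the arm holds its last target. There are 200 camera calls.

## Working session

There is one attempt and no reset: what is moved stays moved. The work goes in short steps, Python scripts to look and compute and a tool call to move; the robot and the scene stay as the last step left them, time stands still between calls to the robot, and variables do not carry over. Pictures are saved under pics/ and viewed, at most 10 in all, crops included, and the job is handed in when it is done.

Besides the shell and the picture viewer there is one more tool, called after "Request:" as name(argument=value, ...) on one line, values as JSON. apply_moves: Moves the arm, as the interface text tells. Its arguments: {"type":"object","properties":{"targets":{"type":"array"},"squeeze":{"type":"number"}},"required":["targets"]}

```bash
mkdir -p pics; cat > h.py <<'E'
import numpy as np, cv2
from scipy.spatial.transform import Rotation as R
from plant import telemetry, eyes, workorder, env
def cam(p):
    f=200/np.tan(np.radians(p["fovy"])/2); return f,R.from_rotvec(np.array(p["rvec"]).ravel()).as_matrix(),np.array(p["tvec"]).ravel()
def pts(p,mask):
    f,M,t=cam(p); v,u=np.nonzero(mask&(p["depth"]>0)); d=p["depth"][v,u]
    c=np.c_[(u-p["cx"])/f*d,(v-p["cy"])/f*d,d]; return (c-t)@M
def proj(p,X):
    f,M,t=cam(p); c=M@np.array(X,float)+t; return [p["cx"]+f*c[0]/c[2],p["cy"]+f*c[1]/c[2]]
def save(p,n): cv2.imwrite("pics/"+n,p["img"][:,:,::-1])
E
python3 - <<'E'
from h import *
o=telemetry.get_obs(); print({k:np.round(o[k],3) for k in ("time","tool_pos","eef_rot","opening","force")},env.tip_reach)
a=eyes.get_image("top"); b=eyes.get_image("scene"); save(a,"top1.png"); save(b,"scene1.png")
for p in (a,b):
  for n in "feeder plunger_top guide core_low heat_sink tape_roll solder_spool".split():
    for r in eyes.masks_of(p,n)[:2]:
        q=pts(p,r["mask"]); 
        if len(q): print(n,round(r["score"],2),np.round(r["location"]),np.round(np.median(q,0)),np.round(np.percentile(q,2,0)),np.round(np.percentile(q,98,0)),len(q))
E
```

```text
{'time': np.float64(0.0), 'tool_pos': array([134.658, 481.269, 303.417]), 'eef_rot': array([ 0.136,  0.991, -0.001, -0.   ]), 'opening': np.float64(85.002), 'force': array([-0.517,  0.659, -0.201])} 72.6
feeder 0.96 [363. 187.] [691. -59.  43.] [ 634. -103.   -1.] [741.  -9.  80.] 1728
plunger_top 0.69 [369. 181.] [694. -59.  78.] [681. -73.  74.] [710. -45.  81.] 253
guide 0.57 [282. 195.] [685.  93.   1.] [645.  53.  -3.] [724. 132.   8.] 1274
heat_sink 0.88 [382. 269.] [543. -95.   9.] [ 523. -113.    1.] [563. -76.  24.] 360
tape_roll 0.9 [315. 162.] [754.  23.  18.] [731.  -2.  -1.] [780.  44.  21.] 428
tape_roll 0.63 [381. 270.] [543. -95.   7.] [ 523. -115.   -1.] [563. -76.  24.] 390
solder_spool 0.63 [389. 139.] [ 783. -102.   42.] [ 762. -127.    0.] [811. -79.  45.] 770
feeder 0.93 [309. 193.] [691. -41.  39.] [632. -75.   2.] [738.   0.  78.] 1332
plunger_top 0.49 [307. 174.] [696. -55.  76.] [ 683. -152.   -1.] [740. -43.  79.] 179
guide 0.96 [294. 252.] [688.  94.   0.] [647.  56.  -2.] [726. 134.   7.] 922
heat_sink 0.84 [381. 194.] [544. -88.  17.] [ 523. -109.    2.] [565. -73.  22.] 276
tape_roll 0.82 [272. 221.] [757.  28.  15.] [732.  -2.  -0.] [781.  48.  19.] 439
tape_roll 0.39 [275. 174.] [784. -90.  33.] [ 764. -122.    0.] [810. -77.  43.] 522
solder_spool 0.73 [273. 175.] [784. -91.  32.] [ 764. -122.   -0.] [812. -77.  43.] 546
```

```bash
ls pics
```

```text
scene1.png
top1.png
```

```bash
python3 - <<'E'
import cv2
a=cv2.imread("pics/top1.png")[90:310,230:450]; cv2.imwrite("pics/topc.png",cv2.resize(a,None,fx=2.7,fy=2.7,interpolation=cv2.INTER_CUBIC))
a=cv2.imread("pics/scene1.png")[110:330,200:450]; cv2.imwrite("pics/scc.png",cv2.resize(a,None,fx=2.7,fy=2.7,interpolation=cv2.INTER_CUBIC))
E
```

```text
(no output)
```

View pics/topc.png

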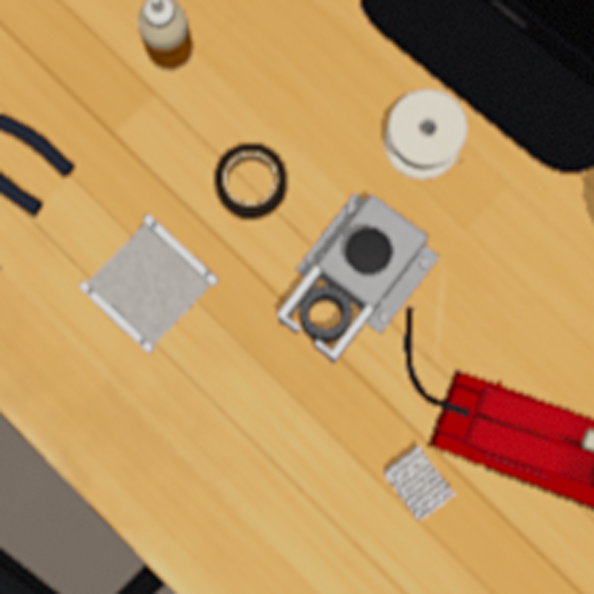

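View pics/scc.png

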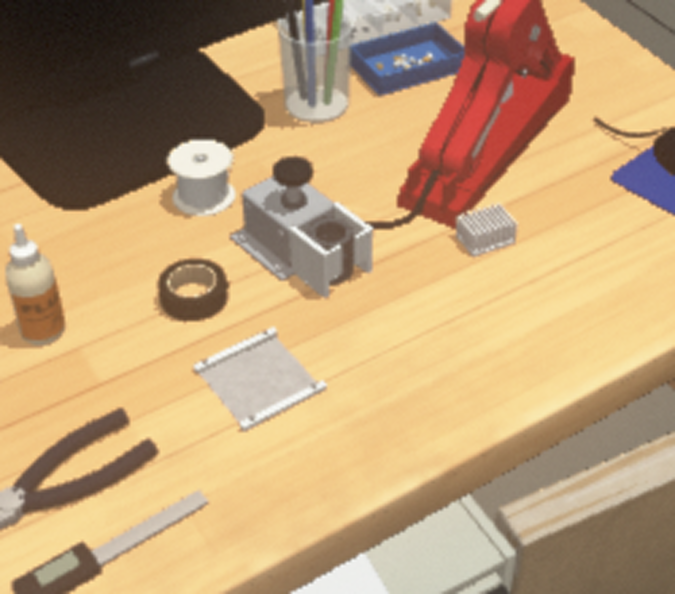

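The pictures show the feeder (cap at top-image pixel (366,182), bore at (351,206)), with its outlet facing lower-left. The guide is to the left around (286,195), and the heat sink is on the opposite side at (385,269).

```bash
python3 - <<'E'
from h import *
for n in ("top","scene"):
  p=eyes.get_image(n)
  # guide via ground-plane intersection of mask pixels
  m=eyes.masks_of(p,"guide")[0]["mask"]; q=pts(p,m); q=q[(q[:,2]<12)]
  r=cv2.minAreaRect(q[:,:2].astype(np.float32)); print(n,"guide",r)
  h=q[q[:,2]>4]; print("rail pts",len(h))
  if len(h)>20:
    c=np.array(r[0]); 
    _,lab,cen=cv2.kmeans(h[:,:2].astype(np.float32),2,None,(3,50,.01),5,0); print(cen)
    for k in (0,1):
      print(cv2.fitLine(h[lab.ravel()==k,:2].astype(np.float32),cv2.DIST_HUBER,0,.01,.01).ravel())
  m=eyes.masks_of(p,"feeder")[0]["mask"]; q=pts(p,m)
  cap=q[(q[:,2]>72)]; print("cap",cap.mean(0),cv2.minEnclosingCircle(cap[:,:2].astype(np.float32)))
  b=q[(q[:,2]>38)&(q[:,2]<50)]; print("top rect",cv2.minAreaRect(b[:,:2].astype(np.float32)))
  f=q[(q[:,2]>1.5)]; print("all rect",cv2.minAreaRect(f[:,:2].astype(np.float32)))
  for r in eyes.masks_of(p,"core_top")[:2]:
    q=pts(p,r["mask"]);print("core",r["score"],r["location"],np.median(q,0))
p=eyes.get_image("top")
f,M,t=cam(p)
def onz(u,v,z):
    d=M.T@np.array([(u-p["cx"])/f,(v-p["cy"])/f,1]);o=-M.T@t;return np.round(o+d*(z-o[2])/d[2],1)
c=lambda x,y,z:onz(230+x/2.7-.3,90+y/2.7-.3,z)
print("cap",c(368,249,78),"bore",c(326,312,42))
for a in [(150,217),(213,280),(85,288),(150,348)]: print(c(*a,6))
E
```

```text
top guide ((684.4020385742188, 93.68002319335938), (69.21627807617188, 73.2848892211914), 46.346004486083984)
rail pts 222
[[706.61615   72.144646]
 [660.7623   113.4559  ]]
[6.8829465e-01 7.2543120e-01 7.0785632e+02 7.0944351e+01]
[  0.6862273    0.72738713 660.16437    115.12083   ]
cap [694.43473211 -59.05088106  77.87251475] ((694.8189697265625, -59.13227081298828), 15.809081077575684)
top rect ((683.51123046875, -50.10235595703125), (50.70002365112305, 106.62104034423828), 52.31700134277344)
all rect ((683.603271484375, -50.71668243408203), (75.7758560180664, 107.52947998046875), 52.27906036376953)
core 0.71 [352.4, 200.5] [661.43539468 -32.71675161  41.81043443]
scene guide ((688.0866088867188, 92.93373107910156), (68.66675567626953, 79.60543060302734), 46.00093078613281)
rail pts 159
[[708.59937   70.949646]
 [662.43915  118.078   ]]
[6.9302315e-01 7.2091532e-01 7.0810223e+02 7.0621269e+01]
[  0.68630904   0.72731    662.1664     117.96337   ]
cap [694.71940619 -54.07838608  76.65583338] ((695.7073364257812, -56.07466125488281), 14.998165130615234)
top rect ((683.4408569335938, -47.948699951171875), (51.3110237121582, 105.7004165649414), 52.06948471069336)
all rect ((677.4134521484375, -55.46533203125), (96.26542663574219, 105.50603485107422), 50.822086334228516)
core 0.43 [322.8, 197.1] [660.8064867  -36.68931505  40.17937419]
cap [695.8 -58.8  78. ] bore [658.9 -31.9  42. ]
[732.6  92.4   6. ]
[686.8  47.2   6. ]
[681.6 138.3   6. ]
[638.5  91.6   6. ]
```

```bash
cat >> h.py <<'E'
def plan(P,yx,n,start=None):
    """rows to bring the TCP to P with tool x at world angle yx(deg), n rows, tool down"""
    o=telemetry.get_obs(); p=np.array(o["tool_pos"]) ; M=R.from_quat(o["eef_rot"]).as_matrix()
    y0=np.degrees(np.arctan2(M[1,0],M[0,0])); dy=(yx-y0+180)%360-180
    print("pos",p.round(1),"yaw",round(y0,1),"tilt",np.degrees(np.arccos(-M[2,2])).round(2),"F",np.round(o["force"],1),"t",o["time"])
    d=(np.array(P,float)-p)/n/10
    for i in range(n):
        a=np.radians(y0+dy*i/n); ex=np.array([np.cos(a),np.sin(a),0]); ey=np.array([np.sin(a),-np.cos(a),0])
        print(dict(dx=round(d@ex,2),dy=round(d@ey,2),dz=round(-d[2],2),az=round(-dy/n,2)))
E
python3 -c "
from h import *
plan([694.8,-58.9,190],52.3,20)"
```

```text
pos [134.7 481.5 303.9] yaw 164.4 tilt 0.0 F [ 0.6  0.1 -1. ] t 1.25
{'dx': np.float64(-3.42), 'dy': np.float64(-1.85), 'dz': np.float64(0.57), 'az': np.float64(5.6)}
{'dx': np.float64(-3.59), 'dy': np.float64(-1.5), 'dz': np.float64(0.57), 'az': np.float64(5.6)}
{'dx': np.float64(-3.72), 'dy': np.float64(-1.15), 'dz': np.float64(0.57), 'az': np.float64(5.6)}
{'dx': np.float64(-3.81), 'dy': np.float64(-0.78), 'dz': np.float64(0.57), 'az': np.float64(5.6)}
{'dx': np.float64(-3.87), 'dy': np.float64(-0.4), 'dz': np.float64(0.57), 'az': np.float64(5.6)}
{'dx': np.float64(-3.89), 'dy': np.float64(-0.02), 'dz': np.float64(0.57), 'az': np.float64(5.6)}
{'dx': np.float64(-3.88), 'dy': np.float64(0.36), 'dz': np.float64(0.57), 'az': np.float64(5.6)}
{'dx': np.float64(-3.82), 'dy': np.float64(0.73), 'dz': np.float64(0.57), 'az': np.float64(5.6)}
{'dx': np.float64(-3.73), 'dy': np.float64(1.1), 'dz': np.float64(0.57), 'az': np.float64(5.6)}
{'dx': np.float64(-3.61), 'dy': np.float64(1.46), 'dz': np.float64(0.57), 'az': np.float64(5.6)}
{'dx': np.float64(-3.45), 'dy': np.float64(1.81), 'dz': np
[... 209 characters left out ...]
 'az': np.float64(5.6)}
{'dx': np.float64(-2.78), 'dy': np.float64(2.73), 'dz': np.float64(0.57), 'az': np.float64(5.6)}
{'dx': np.float64(-2.5), 'dy': np.float64(2.99), 'dz': np.float64(0.57), 'az': np.float64(5.6)}
{'dx': np.float64(-2.19), 'dy': np.float64(3.22), 'dz': np.float64(0.57), 'az': np.float64(5.6)}
{'dx': np.float64(-1.87), 'dy': np.float64(3.41), 'dz': np.float64(0.57), 'az': np.float64(5.6)}
{'dx': np.float64(-1.53), 'dy': np.float64(3.58), 'dz': np.float64(0.57), 'az': np.float64(5.6)}
{'dx': np.float64(-1.17), 'dy': np.float64(3.71), 'dz': np.float64(0.57), 'az': np.float64(5.6)}
{'dx': np.float64(-0.8), 'dy': np.float64(3.81), 'dz': np.float64(0.57), 'az': np.float64(5.6)}
```

Request:
apply_moves(targets=[{"dx": -3.4,"dy": -1.8,"dz": 0.6,"az": 5.6,"gripper": 0},{"dx": -3.6,"dy": -1.5,"dz": 0.6,"az": 5.6},{"dx": -3.7,"dy": -1.1,"dz": 0.6,"az": 5.6},{"dx": -3.8,"dy": -0.8,"dz": 0.6,"az": 5.6},{"dx": -3.9,"dy": -0.4,"dz": 0.6,"az": 5.6}], squeeze=20)

```text
validation failed for argument at $.ta...
```

Request:
apply_moves(targets=[{"dx": -3.4,"dy": -1.8,"dz": 0.6,"ax": 0,"ay": 0,"az": 5.6,"gripper": 0},{"dx": -3.6,"dy": -1.5,"dz": 0.6,"ax": 0,"ay": 0,"az": 5.6,"gripper": 0},{"dx": -3.7,"dy": -1.1,"dz": 0.6,"ax": 0,"ay": 0,"az": 5.6,"gripper": 0},{"dx": -3.8,"dy": -0.8,"dz": 0.6,"ax": 0,"ay": 0,"az": 5.6,"gripper": 0},{"dx": -3.9,"dy": -0.4,"dz": 0.6,"ax": 0,"ay": 0,"az": 5.6,"gripper": 0}], squeeze=20)

```text
time: 1.75
tool_pos: [275.6, 346.0, 273.8]
eef_rot: [0.373, 0.928, 0.0, 0.0]
force: [1.4, -0.1, -1.0]
opening: 12.2
grasp_force: 0.0
```

Request:
apply_moves(targets=[{"dx": -3.9,"dy": 0,"dz": 0.6,"ax": 0,"ay": 0,"az": 5.6,"gripper": 0},{"dx": -3.9,"dy": 0.4,"dz": 0.6,"ax": 0,"ay": 0,"az": 5.6,"gripper": 0},{"dx": -3.8,"dy": 0.7,"dz": 0.6,"ax": 0,"ay": 0,"az": 5.6,"gripper": 0},{"dx": -3.7,"dy": 1.1,"dz": 0.6,"ax": 0,"ay": 0,"az": 5.6,"gripper": 0},{"dx": -3.6,"dy": 1.5,"dz": 0.6,"ax": 0,"ay": 0,"az": 5.6,"gripper": 0}])

```text
time: 2.25
tool_pos: [416.3, 211.4, 243.8]
eef_rot: [0.587, 0.81, 0.0, 0.0]
force: [0.0, 0.8, -0.6]
opening: 0.1
grasp_force: 0.0
```

Request:
apply_moves(targets=[{"dx": -3.4,"dy": 1.8,"dz": 0.6,"ax": 0,"ay": 0,"az": 5.6,"gripper": 0},{"dx": -3.3,"dy": 2.1,"dz": 0.6,"ax": 0,"ay": 0,"az": 5.6,"gripper": 0},{"dx": -3.0,"dy": 2.4,"dz": 0.6,"ax": 0,"ay": 0,"az": 5.6,"gripper": 0},{"dx": -2.8,"dy": 2.7,"dz": 0.6,"ax": 0,"ay": 0,"az": 5.6,"gripper": 0},{"dx": -2.5,"dy": 3.0,"dz": 0.6,"ax": 0,"ay": 0,"az": 5.6,"gripper": 0}])

```text
time: 2.75
tool_pos: [555.4, 76.2, 213.7]
eef_rot: [0.765, 0.644, 0.0, 0.0]
force: [0.2, 2.3, 0.5]
opening: 0.2
grasp_force: 0.0
```

Request:
apply_moves(targets=[{"dx": -2.2,"dy": 3.2,"dz": 0.6,"ax": 0,"ay": 0,"az": 5.6,"gripper": 0},{"dx": -1.9,"dy": 3.4,"dz": 0.6,"ax": 0,"ay": 0,"az": 5.6,"gripper": 0},{"dx": -1.5,"dy": 3.6,"dz": 0.5,"ax": 0,"ay": 0,"az": 5.6,"gripper": 0},{"dx": -1.2,"dy": 3.7,"dz": 0.3,"ax": 0,"ay": 0,"az": 5.6,"gripper": 0},{"dx": -0.8,"dy": 3.8,"dz": 0.3,"ax": 0,"ay": 0,"az": 5.6,"gripper": 0}])

```text
time: 3.25
tool_pos: [695.0, -59.1, 190.6]
eef_rot: [0.898, 0.439, -0.0, -0.0]
force: [-0.1, 0.0, 0.0]
opening: -0.0
grasp_force: 0.0
```

```bash
python3 - <<'E'
from h import *
p=eyes.get_image("top"); save(p,"top2.png")
plan([694.8,-58.9,165],52.3,1)
print(telemetry.get_obs()["opening"],telemetry.get_obs()["qpos"])
w=eyes.get_image("wrist"); 
for r in eyes.masks_of(w,"plunger_top")[:1]:
    q=pts(w,r["mask"]);print(r["score"],r["location"],np.median(q,0)); q=q[q[:,2]>74]; print(cv2.minEnclosingCircle(q[:,:2].astype(np.float32)),q.mean(0))
a=w["img"][:,:,::-1].copy(); cv2.circle(a,tuple(int(v) for v in proj(w,[694.8,-58.9,78])),4,(0,0,255),1); cv2.imwrite("pics/w2.png",a)
E
```

```text
pos [697.5 -63.  188.9] yaw 51.6 tilt 0.07 F [-2.7 -4.5 -2.3] t 3.3
{'dx': np.float64(0.16), 'dy': np.float64(-0.47), 'dz': np.float64(2.39), 'az': np.float64(-0.69)}
-0.11497883585178514 [-8.96894457e-02  6.78380395e-01  3.84770803e-01  1.27728116e+00
 -1.25070352e-03  2.15111926e+00]
0.56 [315.6, 229.1] [698.56763063 -57.68868068  78.90727192]
((697.5625610351562, -58.621856689453125), 15.874482154846191) [698.35318073 -57.82998083  78.8352017 ]
```

View pics/w2.png

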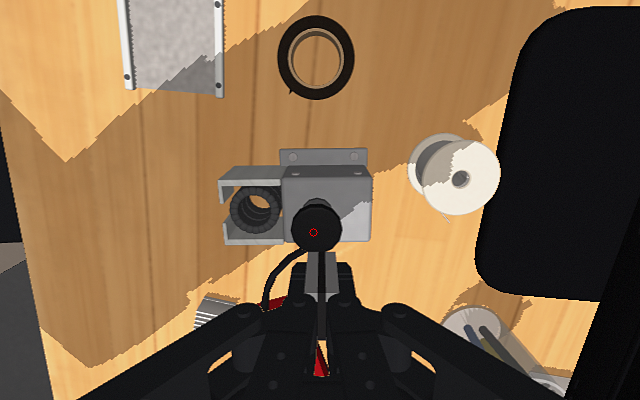

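Request:
apply_moves(targets=[{"dx": 0,"dy": 0,"dz": 1.2,"ax": 0,"ay": 0,"az": 0,"gripper": 0},{"dx": 0,"dy": 0,"dz": 1.2,"ax": 0,"ay": 0,"az": 0,"gripper": 0},{"dx": 0,"dy": 0,"dz": 0.8,"ax": 0,"ay": 0,"az": 0,"gripper": 0},{"dx": 0,"dy": 0,"dz": 0.3,"ax": 0,"ay": 0,"az": 0,"gripper": 0},{"dx": 0,"dy": 0,"dz": 0,"ax": 0,"ay": 0,"az": 0,"gripper": 0}])

```text
time: 3.9
tool_pos: [693.7, -57.3, 155.5]
eef_rot: [0.897, 0.442, -0.0, -0.0]
force: [-1.0, -1.2, -0.2]
opening: 0.0
grasp_force: 0.0
```

```bash
python3 - <<'E'
from h import *
plan([695.5,-59,150.6],52.3,1)
w=eyes.get_image("wrist"); 
r=eyes.masks_of(w,"plunger_top")[0]
q=pts(w,r["mask"]);q=q[abs(q[:,2]-78)<4]; print(r["score"],cv2.minEnclosingCircle(q[:,:2].astype(np.float32)),q.mean(0))
E
```

```text
pos [693.7 -57.3 155.5] yaw 52.4 tilt 0.05 F [-1.  -1.2 -0.2] t 3.9
{'dx': np.float64(-0.02), 'dy': np.float64(0.24), 'dz': np.float64(0.49), 'az': np.float64(0.11)}
0.93 ((698.0214233398438, -57.86397171020508), 15.637354850769043) [703.2805153  -53.36668998  78.56634311]
```

Request:
apply_moves(targets=[{"dx": 0,"dy": 0.2,"dz": 0.3,"ax": 0,"ay": 0,"az": 0,"gripper": 0},{"dx": 0,"dy": 0,"dz": 0.3,"ax": 0,"ay": 0,"az": 0,"gripper": 0},{"dx": 0,"dy": 0,"dz": 0.3,"ax": 0,"ay": 0,"az": 0,"gripper": 0},{"dx": 0,"dy": 0,"dz": 0.3,"ax": 0,"ay": 0,"az": 0,"gripper": 0},{"dx": 0,"dy": 0,"dz": 0.3,"ax": 0,"ay": 0,"az": 0,"gripper": 0}])

```text
time: 4.5
tool_pos: [696.2, -59.2, 141.7]
eef_rot: [0.897, 0.441, 0.001, 0.001]
force: [-1.3, -0.8, 10.9]
opening: 0.3
grasp_force: 5.3
```

Request:
apply_moves(targets=[{"dx": 0,"dy": 0,"dz": 0.3,"ax": 0,"ay": 0,"az": 0,"gripper": 0},{"dx": 0,"dy": 0,"dz": 0.3,"ax": 0,"ay": 0,"az": 0,"gripper": 0},{"dx": 0,"dy": 0,"dz": 0.3,"ax": 0,"ay": 0,"az": 0,"gripper": 0},{"dx": 0,"dy": 0,"dz": 0.3,"ax": 0,"ay": 0,"az": 0,"gripper": 0},{"dx": 0,"dy": 0,"dz": 0.1,"ax": 0,"ay": 0,"az": 0,"gripper": 0}])

```text
time: 5.0
tool_pos: [696.2, -59.1, 128.5]
eef_rot: [0.897, 0.441, 0.001, 0.0]
force: [-0.5, -0.8, 15.8]
opening: 0.3
grasp_force: 7.9
```

Request:
apply_moves(targets=[{"dx": 0,"dy": 0,"dz": 0.1,"ax": 0,"ay": 0,"az": 0,"gripper": 0},{"dx": 0,"dy": 0,"dz": 0.1,"ax": 0,"ay": 0,"az": 0,"gripper": 0},{"dx": 0,"dy": 0,"dz": 0,"ax": 0,"ay": 0,"az": 0,"gripper": 0}])

```text
time: 5.3
tool_pos: [696.3, -59.2, 128.3]
eef_rot: [0.897, 0.441, 0.001, 0.001]
force: [-7.4, -0.8, 25.8]
opening: -0.1
grasp_force: 12.8
```

Request:
apply_moves(targets=[{"dx": 0,"dy": 0,"dz": -0.4,"ax": 0,"ay": 0,"az": 0,"gripper": 0},{"dx": 0,"dy": 0,"dz": -0.5,"ax": 0,"ay": 0,"az": 0,"gripper": 0},{"dx": 0,"dy": 0,"dz": -0.6,"ax": 0,"ay": 0,"az": 0,"gripper": 0},{"dx": 0,"dy": 0,"dz": -0.6,"ax": 0,"ay": 0,"az": 0,"gripper": 0},{"dx": 0,"dy": 0,"dz": -0.8,"ax": 0,"ay": 0,"az": 0,"gripper": 0}])

```text
time: 5.8
tool_pos: [695.5, -58.9, 155.0]
eef_rot: [0.897, 0.441, -0.0, -0.0]
force: [0.2, -0.4, 1.0]
opening: -0.2
grasp_force: 0.0
```

Request:
apply_moves(targets=[{"dx": -1.0,"dy": -3.0,"dz": -1.5,"ax": 0,"ay": 0,"az": 0,"gripper": 0},{"dx": -1.0,"dy": -4.0,"dz": -0.5,"ax": 0,"ay": 0,"az": 0,"gripper": 0},{"dx": -1.0,"dy": -3.0,"dz": 0,"ax": 0,"ay": 0,"az": 0,"gripper": 0},{"dx": -1.0,"dy": 0,"dz": 0,"ax": 0,"ay": 0,"az": 0,"gripper": 0},{"dx": 0,"dy": 0,"dz": 0,"ax": 0,"ay": 0,"az": 0,"gripper": 0}])

```text
time: 6.3
tool_pos: [591.6, -30.0, 175.7]
eef_rot: [0.897, 0.441, 0.0, 0.0]
force: [0.4, -0.2, 0.0]
opening: -0.2
grasp_force: 0.0
```

```bash
python3 - <<'E'
from h import *
w=eyes.get_image("wrist"); p=eyes.get_image("top")
for i,v in (("w",w),("t",p)):
  for n in ("core_low","plunger_top"):
   for r in eyes.masks_of(v,n)[:3]:
    q=pts(v,r["mask"])
    if len(q)>5: print(i,n,round(r["score"],2),np.round(r["location"]),np.median(q,0).round(1),cv2.minEnclosingCircle(q[:,:2].astype(np.float32)))
plan([592,-28.7,90],52.3,1)
save(w,"w3.png"); cv2.imwrite("pics/t3.png",cv2.resize(p["img"][90:310,230:450,::-1],None,fx=2.7,fy=2.7,interpolation=cv2.INTER_CUBIC))
E
```

```text
w core_low 0.91 [334. 165.] [6.205e+02 5.000e-01 1.460e+01] ((619.2921142578125, -0.3526836931705475), 19.275739669799805)
w plunger_top 0.6 [504. 171.] [696.6 -56.7  78.9] ((705.3757934570312, -84.58441162109375), 43.13134002685547)
pos [592.7 -29.7 174.6] yaw 52.4 tilt 0.01 F [-0.3  0.9  0.8] t 6.6
{'dx': np.float64(0.04), 'dy': np.float64(-0.12), 'dz': np.float64(8.46), 'az': np.float64(0.06)}
```

View pics/w3.png

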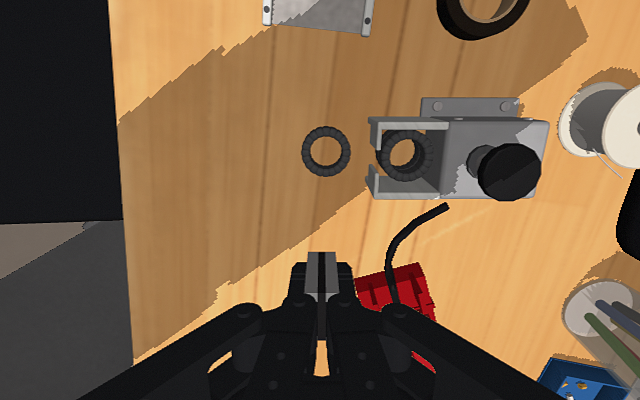

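View pics/t3.png

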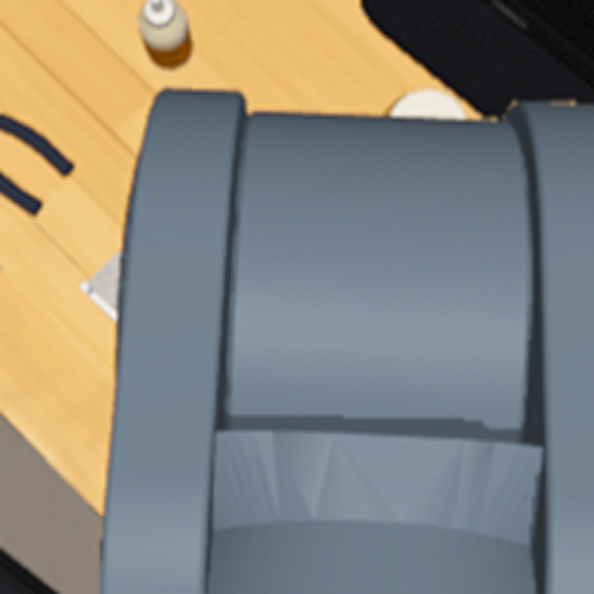

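The core is out on the bench at wrist pixel (326,151). The plunger is back up and two cores remain in the magazine at (405,155). Next I lower the tip behind the core.

Request:
apply_moves(targets=[{"dx": 0,"dy": 0.2,"dz": 3.0,"ax": 0,"ay": 0,"az": 0,"gripper": 0},{"dx": 0,"dy": 0,"dz": 3.0,"ax": 0,"ay": 0,"az": 0,"gripper": 0},{"dx": 0,"dy": 0,"dz": 2.0,"ax": 0,"ay": 0,"az": 0,"gripper": 0},{"dx": 0,"dy": 0,"dz": 1.2,"ax": 0,"ay": 0,"az": 0,"gripper": 0},{"dx": 0,"dy": 0,"dz": 0.3,"ax": 0,"ay": 0,"az": 0,"gripper": 0}])

```text
time: 7.1
tool_pos: [593.3, -30.8, 78.7]
eef_rot: [0.897, 0.441, -0.001, -0.0]
force: [0.6, -0.2, 0.6]
opening: 0.3
grasp_force: 0.0
```

```bash
python3 - <<'E'
from h import *
w=eyes.get_image("wrist")
for n in ("core_low","guide"):
   for r in eyes.masks_of(w,n)[:2]:
    q=pts(w,r["mask"])
    if len(q)>5: print(n,round(r["score"],2),np.round(r["location"]),np.median(q,0).round(1),cv2.minEnclosingCircle(q[:,:2].astype(np.float32)))
plan([685,93,79],52.3,1)
save(w,"w4.png")
E
```

```text
core_low 0.78 [330. 208.] [620.3   1.3  14.5] ((618.2611694335938, -1.5793797969818115), 21.011335372924805)
guide 0.54 [460. 200.] [665.2 -41.9  10.3] ((658.7347412109375, -28.421220779418945), 19.340124130249023)
pos [594.3 -30.9  80.7] yaw 52.4 tilt 0.06 F [-0.1 -0.   0.3] t 7.25
{'dx': np.float64(15.35), 'dy': np.float64(-0.38), 'dz': np.float64(0.17), 'az': np.float64(0.07)}
```

View pics/w4.png

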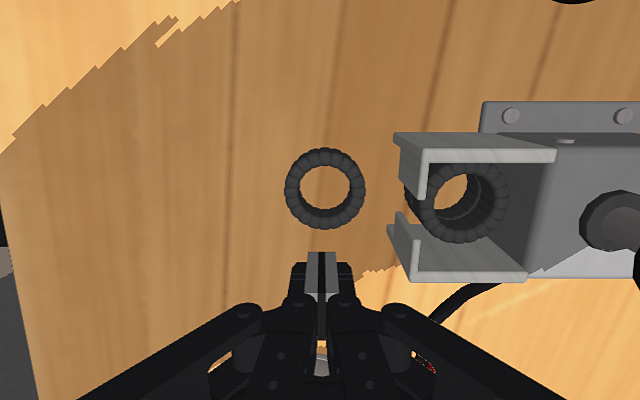

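The core is centred ahead of the fingertip: core at (325,189), tip at (322,252). I push along tool x.

Request:
apply_moves(targets=[{"dx": 0.3,"dy": 0,"dz": 0.1,"ax": 0,"ay": 0,"az": 0,"gripper": 0},{"dx": 0.5,"dy": 0,"dz": 0,"ax": 0,"ay": 0,"az": 0,"gripper": 0},{"dx": 0.5,"dy": 0,"dz": 0,"ax": 0,"ay": 0,"az": 0,"gripper": 0},{"dx": 0.5,"dy": 0,"dz": 0,"ax": 0,"ay": 0,"az": 0,"gripper": 0},{"dx": 0.5,"dy": 0,"dz": 0,"ax": 0,"ay": 0,"az": 0,"gripper": 0}])

```text
time: 7.75
tool_pos: [608.1, -12.2, 79.1]
eef_rot: [0.897, 0.441, 0.0, 0.0]
force: [-1.5, -1.1, 0.2]
opening: 0.1
grasp_force: 0.4
```

Request:
apply_moves(targets=[{"dx": 0.5,"dy": 0,"dz": 0,"ax": 0,"ay": 0,"az": 0,"gripper": 0},{"dx": 0.5,"dy": 0,"dz": 0,"ax": 0,"ay": 0,"az": 0,"gripper": 0},{"dx": 0.5,"dy": 0,"dz": 0,"ax": 0,"ay": 0,"az": 0,"gripper": 0},{"dx": 0.5,"dy": 0,"dz": 0,"ax": 0,"ay": 0,"az": 0,"gripper": 0},{"dx": 0.3,"dy": 0,"dz": 0,"ax": 0,"ay": 0,"az": 0,"gripper": 0}])

```text
time: 8.25
tool_pos: [622.0, 6.0, 78.9]
eef_rot: [0.897, 0.441, 0.0, -0.0]
force: [-1.4, -0.9, 0.9]
opening: 0.1
grasp_force: 0.4
```

```bash
python3 - <<'E'
from h import *
w=eyes.get_image("wrist")
for n in ("core_low","guide"):
   for r in eyes.masks_of(w,n)[:2]:
    q=pts(w,r["mask"])
    if len(q)>5: print(n,round(r["score"],2),np.round(r["location"]),np.median(q,0).round(1),cv2.minEnclosingCircle(q[:,:2].astype(np.float32)))
plan([685,93,79],52.3,1)
save(w,"w5.png")
E
```

```text
core_low 0.63 [319. 233.] [641.   29.3  14.4] ((638.9885864257812, 25.440231323242188), 21.50128936767578)
core_low 0.22 [317.  51.] [680.   85.1   1.9] ((678.417724609375, 85.01172637939453), 42.564517974853516)
guide 0.9 [317.  50.] [679.9  85.1   1.9] ((679.2410888671875, 83.90532684326172), 42.249664306640625)
guide 0.63 [548.  67.] [752.7  21.3  18.1] ((761.920654296875, 14.094926834106445), 34.404117584228516)
pos [621.9   5.8  78.8] yaw 52.4 tilt 0.01 F [ 0.  -0.6  0. ] t 8.4
{'dx': np.float64(10.76), 'dy': np.float64(-0.32), 'dz': np.float64(-0.02), 'az': np.float64(0.09)}
```

View pics/w5.png

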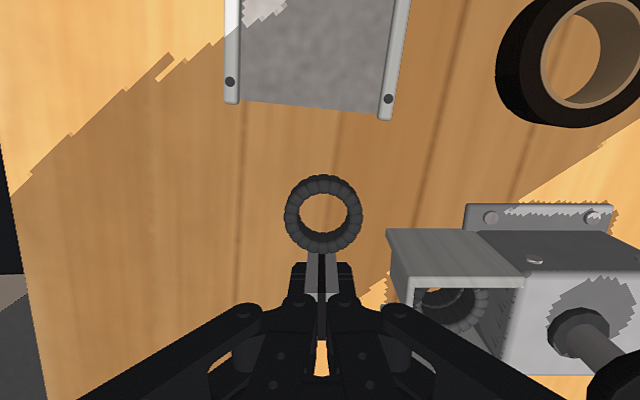

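The core rides on the tip at (323,213). The guide mouth's midline is about 15 px to the left, so I push on with a slight left bias.

Request:
apply_moves(targets=[{"dx": 0.4,"dy": -0.05,"dz": 0,"ax": 0,"ay": 0,"az": 0,"gripper": 0},{"dx": 0.5,"dy": -0.05,"dz": 0,"ax": 0,"ay": 0,"az": 0,"gripper": 0},{"dx": 0.5,"dy": -0.05,"dz": 0,"ax": 0,"ay": 0,"az": 0,"gripper": 0},{"dx": 0.5,"dy": -0.05,"dz": 0,"ax": 0,"ay": 0,"az": 0,"gripper": 0},{"dx": 0.5,"dy": -0.05,"dz": 0,"ax": 0,"ay": 0,"az": 0,"gripper": 0}])

```text
time: 8.9
tool_pos: [634.7, 26.6, 78.9]
eef_rot: [0.897, 0.441, -0.0, 0.0]
force: [-0.8, -0.3, -0.4]
opening: -0.1
grasp_force: 0.1
```

Request:
apply_moves(targets=[{"dx": 0.5,"dy": -0.05,"dz": 0,"ax": 0,"ay": 0,"az": 0,"gripper": 0},{"dx": 0.5,"dy": -0.05,"dz": 0,"ax": 0,"ay": 0,"az": 0,"gripper": 0},{"dx": 0.5,"dy": -0.05,"dz": 0,"ax": 0,"ay": 0,"az": 0,"gripper": 0},{"dx": 0.5,"dy": 0,"dz": 0,"ax": 0,"ay": 0,"az": 0,"gripper": 0},{"dx": 0.3,"dy": 0,"dz": 0,"ax": 0,"ay": 0,"az": 0,"gripper": 0}])

```text
time: 9.4
tool_pos: [647.6, 45.7, 78.9]
eef_rot: [0.897, 0.441, 0.0, 0.0]
force: [-1.0, -0.3, 0.7]
opening: 0.3
grasp_force: 0.2
```

```bash
python3 - <<'E'
from h import *
w=eyes.get_image("wrist")
for n in ("core_low","guide"):
   for r in eyes.masks_of(w,n)[:1]:
    q=pts(w,r["mask"])
    if len(q)>5: print(n,round(r["score"],2),np.round(r["location"]),np.median(q,0).round(1),cv2.minEnclosingCircle(q[:,:2].astype(np.float32)))
plan([685,93,79],52.3,1)
save(w,"w6.png")
E
```

```text
core_low 0.87 [332. 232.] [667.9  67.3  14.4] ((665.685791015625, 64.19470977783203), 21.58102035522461)
pos [647.4  45.4  78.9] yaw 52.4 tilt 0.0 F [-0.5  0.4  0.3] t 9.55
{'dx': np.float64(6.07), 'dy': np.float64(0.08), 'dz': np.float64(-0.01), 'az': np.float64(0.08)}
```

View pics/w6.png

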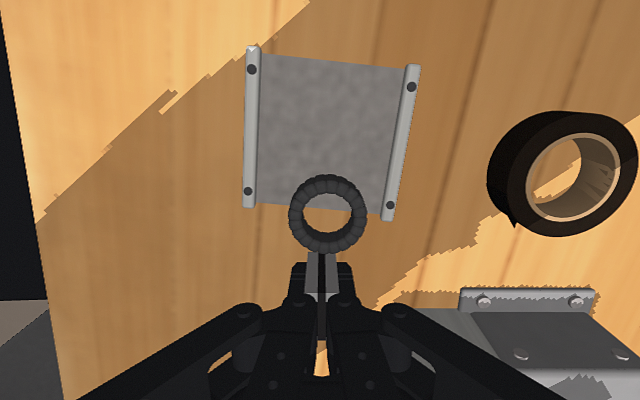

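The core at (328,215) is at the guide's mouth, within 10 px of the midline (gap 255–385). About 32 mm more.

Request:
apply_moves(targets=[{"dx": 0.4,"dy": 0,"dz": 0,"ax": 0,"ay": 0,"az": 0,"gripper": 0},{"dx": 0.5,"dy": 0,"dz": 0,"ax": 0,"ay": 0,"az": 0,"gripper": 0},{"dx": 0.5,"dy": 0,"dz": 0,"ax": 0,"ay": 0,"az": 0,"gripper": 0},{"dx": 0.5,"dy": 0,"dz": 0,"ax": 0,"ay": 0,"az": 0,"gripper": 0},{"dx": 0.5,"dy": 0,"dz": 0,"ax": 0,"ay": 0,"az": 0,"gripper": 0}])

```text
time: 10.05
tool_pos: [662.2, 64.7, 78.9]
eef_rot: [0.897, 0.441, 0.0, -0.0]
force: [0.7, -1.1, -0.9]
opening: -0.2
grasp_force: 0.2
```

Request:
apply_moves(targets=[{"dx": 0.4,"dy": 0,"dz": 0,"ax": 0,"ay": 0,"az": 0,"gripper": 0},{"dx": 0.3,"dy": 0,"dz": 0,"ax": 0,"ay": 0,"az": 0,"gripper": 0},{"dx": 0.1,"dy": 0,"dz": 0,"ax": 0,"ay": 0,"az": 0,"gripper": 0},{"dx": 0,"dy": 0,"dz": 0,"ax": 0,"ay": 0,"az": 0,"gripper": 0},{"dx": -0.6,"dy": 0,"dz": 0,"ax": 0,"ay": 0,"az": 0,"gripper": 0}])

```text
time: 10.55
tool_pos: [663.3, 66.0, 78.9]
eef_rot: [0.897, 0.441, 0.0, -0.0]
force: [-0.3, -0.1, -0.2]
opening: -0.2
grasp_force: 0.0
```

Request:
apply_moves(targets=[{"dx": -1.5,"dy": 0,"dz": 0,"ax": 0,"ay": 0,"az": 0,"gripper": 0},{"dx": -1.0,"dy": 0,"dz": -2,"ax": 0,"ay": 0,"az": 0,"gripper": 0},{"dx": -1,"dy": 0,"dz": -3,"ax": 0,"ay": 0,"az": 0,"gripper": 0},{"dx": -1,"dy": 0,"dz": -3,"ax": 0,"ay": 0,"az": 0,"gripper": 0},{"dx": 0,"dy": 0,"dz": -2,"ax": 0,"ay": 0,"az": 0,"gripper": 0}])

```text
time: 11.05
tool_pos: [635.2, 28.9, 181.3]
eef_rot: [0.898, 0.441, 0.001, 0.0]
force: [1.2, 0.4, 0.2]
opening: 0.1
grasp_force: 0.0
```

```bash
python3 - <<'E'
from h import *
w=eyes.get_image("wrist")
for n in ("core_low","guide"):
   for r in eyes.masks_of(w,n)[:1]:
    q=pts(w,r["mask"])
    if len(q)>5: print(n,round(r["score"],2),np.round(r["location"]),np.median(q,0).round(1),cv2.minEnclosingCircle(q[:,:2].astype(np.float32)),cv2.minAreaRect(q[:,:2].astype(np.float32)))
plan([685,93,79],52.3,1)
save(w,"w7.png")
E
```

```text
core_low 0.98 [331.  78.] [687.   93.3  14.7] ((686.7523193359375, 92.2574234008789), 18.852489471435547) ((686.7369995117188, 92.29461669921875), (36.34342575073242, 35.465511322021484), 46.16018295288086)
guide 0.8 [323.  88.] [688.   95.6   1.9] ((687.276611328125, 93.96182250976562), 48.451908111572266) ((687.4855346679688, 94.03530883789062), (68.54983520507812, 73.57110595703125), 46.404720306396484)
pos [636.1  29.8 180.3] yaw 52.3 tilt 0.15 F [ 0.6  0.7 -0. ] t 11.2
{'dx': np.float64(8.0), 'dy': np.float64(0.01), 'dz': np.float64(10.13), 'az': np.float64(0.04)}
```

View pics/w7.png

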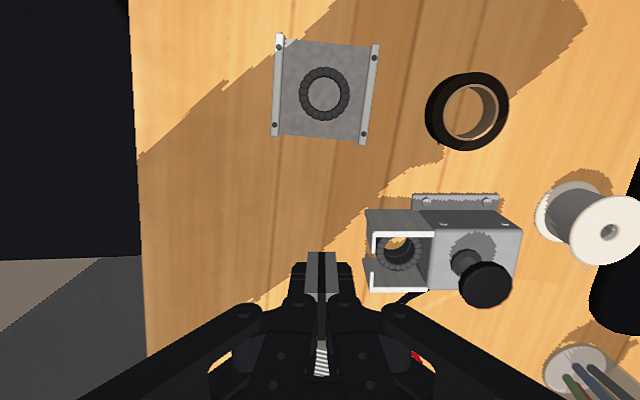

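The core at (324,93) lies in the middle of the guide, the plunger is up, the other two cores are still in the feeder, and the robot is clear.

```bash
python3 -c "
from h import *
print(workorder.finish_job())"
```

```text
the job is handed in; nothing more can be done
None
```

The job is handed in: one core was fed by a single full press and nudged to within about 2 mm of the guide's centre, the plunger is back up, and the other two cores are still in the feeder.

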